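# Set an aluminium plate out over the sawing board

## Task

Get the aluminium plate ready for its end to be sawn off: pushing it across the sawing board, without lifting it, bring its far long side up flat against the board's raised fence and slide its right-hand end 40 mm out over the right-hand end of the board (right as seen from the robot, the end where the fence stops short). Leave it lying so and take the hand away. Do not disturb the mallet, the jam jar or the G-clamp.

Things in the scene. Friction and masses are not known exactly. Their poses are not given: they have to be found in the camera images.
- board: Plywood sawing board fixed to the bench, 200 (its x) by 260 (y) by 25 mm; origin centre of underside. x points away from the robot, y to its left, turned up to 15 degrees. A dark wooden fence stands on its far edge: near face at x = +78 mm, 22 mm thick, 18 mm high above the board, running from the left end (y = +130 mm) to 25 mm short of the right end (y = -130 mm).
- saw_edge (a point): Middle of the upper edge of the board's right-hand end (board frame 0, -130, 25 mm); axes as the board's: -y points out over the end, x along the edge towards the fence side.
- fence_face (a point): Foot of the fence's near face, half way along the fence, at the height of the board's top (board frame 78, 12.5, 25 mm); axes as the board's. The plate lies against the fence when its far side is at x = 0 here.
- plate: Loose aluminium plate lying flat on the board, 100 (its x) by 200 (y) by 6 mm, about 0.3 kg, too wide to grip from above; origin centre of underside. Starts clear of the fence, turned up to 12 degrees from the board, its x roughly towards the fence, its -y end towards the board's right-hand end and still on the board. Slides with ordinary friction, stays where left.
- plate_end (a point): Middle of the plate's right-hand end face (plate frame 0, -100, 3 mm).
- far_left (a point): Left corner of the plate's far long side (plate frame 50, 100, 3 mm).
- far_right (a point): Right corner of the plate's far long side (plate frame 50, -100, 3 mm).
- mallet: Loose mallet with orange head (60 mm diameter, 90 mm long) and 230 mm wooden handle, lying on the bench beyond the fence; origin under the middle of the head, handle along its -x.
- jar: Loose glass jam jar with closed cap, 70 mm diameter, 115 mm tall, standing on the bench to the left or right of the board; origin at the centre of its foot.
- clamp: Loose steel G-clamp lying flat on the bench on the other side of the board from the jar, about 170 by 105 mm, 22 mm high; origin near the middle of its frame, on the bench.
Not all that is in view belongs to the job. Of the things like the plate, leave any that is brown or red; of the rest the larger one is meant.

How it is judged (in metres and radians):
At the end, for the whole second after the job is handed in: The plate lies flat and still on the board, both corners of its far side within 4 mm of the plane of the fence's near face, its right-hand end 34 to 46 mm beyond the board's right-hand end (y of plate_end in the frame of saw_edge between -0.046 and -0.034 m and x of far_left in the frame of fence_face between -0.004 and 0.004 m and x of far_right in the frame of fence_face between -0.004 and 0.004 m and z of plate in the frame of saw_edge between -0.003 and 0.003 m and angle between plate's own z axis and vertical below 0.03 rad and linear speed of plate below 0.005 m/s); the robot touches nothing.
It fails at once if the plate is lifted more than 8 mm off the board, or tipped more than about 8 degrees (z of plate in the frame of saw_edge above 0.008 m or angle between plate's own z axis and vertical above 0.14 rad).
It fails at once if the mallet, jar or G-clamp is moved more than 20 mm (distance of any of mallet, jar, clamp from where it was at the start of the episode above 0.02 m).
It also fails if it takes over 64 s, if anything falls off the work surface, if the arm or the gripper's body presses on something with over 40 N, if the wrist force passes 120 N, or if a joint passes its speed limit or range.

## Robot

A 6-joint arm with a two-finger parallel gripper is mounted at the origin on the work surface. World frame = base frame: x ahead of the robot, y to its left, z up, the work surface at z = 0. Lengths are in mm, angles in rad, forces in N, time in s.
With the tool pointing down it reaches from about 300 to 775 mm from the base axis. Payload 14.6 kg.
Tool frame: the origin (TCP) lies on the centre line of the jaws, within the pads' length; the fingertips stand 8 mm ahead of it and the grasp point (between the pads) lies 11 mm behind it; z points along the fingers, y is the direction in which the jaws open and shut (so a half turn about z gives the same grasp; the last joint's range is limited). The gripper opens to 94 mm and grips with 3 to 60 N. Pads are 16 mm wide; open, the fingers measure 119 mm over their backs; the gripper's body (75 mm by 177 mm) begins 78 mm behind the grasp point.
Start: joints at [1.131, 0.3, 1.521, -0, 1.321, -0.067], TCP at [200.32, 512.212, 213.446] pointing down, gripper open.
Joint ranges: [-3.03, 3.03], [-0.79, 2.21], [0.23, 2.52], [-1.04, 4.18], [0, 3.07], [-2.55, 2.55]. Speed limits (rad/s): [2.22, 2.22, 2.57, 3.14, 3.14, 3.14].

## Interface

Orientations are given as [roll, pitch, yaw] about the fixed x, y, z axes, in that order (R = Rz(yaw) Ry(pitch) Rx(roll)).
In Python, from cell import read_state, cams, manip gives the robot as it stands.
- The arm moves only by the shell command python3 -m handwheel 'ROWS' [OPENING] [FORCE]. ROWS is JSON, a list of rows, each a list of 4 numbers: the shift along the tool's x, y, z in m, then the turn about the tool's z in degrees. In form: [[dx, dy, dz, turn], ...]. A call has 1 to 5 rows; each row is the pose to reach, as a shift and turn from the pose measured when the call began, along the tool's axes at that moment; what a row does not reach only later rows make up. A row lasts 1/8 s, in which the tool goes at most 62.5 mm and 10.7 degrees, less where a joint would pass 70% of its speed; a pose out of reach is approached as far as the arm can. A call with a gripper value outside its range is refused whole. OPENING is the closure, from 0 (fully open) to 1 (shut), set as the call begins (- or left out, the last holds). The fingers move at their own pace and stop on an object; FORCE is the grip in N (left out, the last holds). Time passes only in rows, so rows that repeat a pose let the fingers close. It gives the time, the measured TCP pose, the force and the opening at its end, in the units of the state.
- read_state(): the state, without advancing time (a new reading comes with each control period).
- cams.camera(name): name is "side" or "top"; returns the picture (480x640x3 uint8, red, green, blue); there is no depth.
- cams.get_calibration(name): a dict with "vertical_fov" (degrees; the focal length in pixels is half the picture's height over the tangent of half this angle, whatever the lens; pixels are square), "cx", "cy" (the principal point, pixels), "R" (3x3) and "t" (3): a world point X has camera coordinates R X + t. Camera axes: x right, y down, z forward; pixel columns grow to the right and rows downward; lengths in mm; the calibration is good to about 2 mm. A picture is of the moment at which its call begins. get_calibration takes no time and is no camera call.
- manip.sign_off(): hands the job in, once; it reports no verdict.
The state is a dict: "clock": time; "joints": joint angles; "qd": joint speeds; "effort": joint torques, N m; "eef_pos": TCP position; "eef_rot": TCP orientation; "wrist_force": force on the tool from outside, world axes, zero at the start; "moment": the same for the moment, N m; "finger_gap": finger opening in mm.
Only numpy, scipy, OpenCV 4.12 (cv2) and the standard library are available. Lean on these libraries where they do the work, as an engineer would, in place of code of your own. Each camera call takes 0.05 s, during which the arm holds its last target. There are 200 camera calls.

## Working session

There is one attempt and no reset: what is moved stays moved. The work goes in short steps, Python scripts to look and compute and a shell command to move; the robot and the scene stay as the last step left them, time stands still between calls to the robot, and variables do not carry over. Pictures are saved under pics/ and viewed, about 8 in all and at most 12, crops included, and the job is handed in when it is done.

```bash
mkdir -p pics; ls
python3 - <<'E'
from cell import read_state,cams
import cv2
for n in("top","side"):
    cv2.imwrite(f"pics/{n}0.png",cams.camera(n)[:,:,::-1]); c=cams.get_calibration(n); print(n,c)
print(read_state())
E
```

```text
pics
top {'vertical_fov': 46.7057833922461, 'cx': 317.54120401037585, 'cy': 232.41218015130124, 'R': array([[ 0.00799637, -0.99993539, -0.00807938],
       [-0.99643694, -0.00728947, -0.08402558],
       [ 0.08396125,  0.00872249, -0.99643084]]), 't': array([  -3.151323  ,  571.51247627, 1294.31289807])}
side {'vertical_fov': 56.134075638319175, 'cx': 318.1508688501401, 'cy': 230.2682107652063, 'R': array([[ 0.91205517, -0.40996755,  0.00905429],
       [-0.22343429, -0.51534662, -0.82734212],
       [ 0.34384952,  0.75255861, -0.56162536]]), 't': array([-500.73894743,  156.37650997,  779.84049824])}
{'clock': 0.1, 'joints': array([ 1.13141752e+00,  3.00393670e-01,  1.52151472e+00,  2.10518484e-05,
        1.32065853e+00, -6.65818696e-02]), 'qd': array([-0.00078464, -0.00144656, -0.0020443 ,  0.00098296, -0.00092367,
       -0.00067506]), 'effort': array([-7.93177260e-04, -5.32644510e+01, -3.53286624e+01,  7.09374086e-02,
        2.34804559e-02,  7.41341069e-06]), 'eef_pos': array([200.21884464, 512.0315592 , 212.95686044]), 'eef_rot': array([-3.14062190e+00, -8.51669376e-05,  2.76879046e+00]), 'wrist_force': array([ 0.40791191, -0.26281931, -0.13949585]), 'moment': array([-0.0561169 ,  0.04068894,  0.03660592]), 'finger_gap': 93.84067380352352}
```

View pics/top0.png

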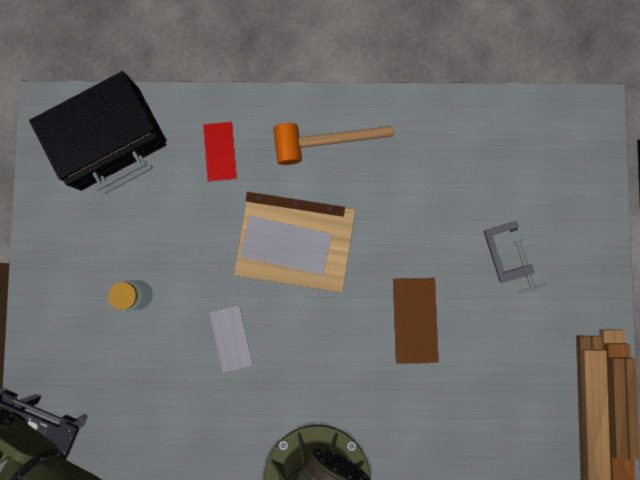

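View pics/side0.png

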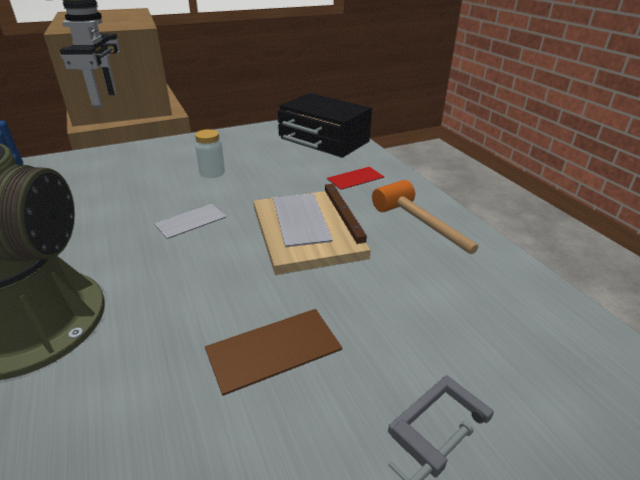

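Plate candidates in the top view are grey (287,245) on the board, a smaller grey one (231,338), brown (415,320) and red (220,151). Brown and red are excluded. The larger grey one, lying on the board, is the one meant. Next I measure it and confirm with a crop.

```bash
cat > h.py <<'E'
import numpy as np,cv2
from cell import read_state,cams
def ray(n,px,z):
    c=cams.get_calibration(n); f=240/np.tan(np.radians(c["vertical_fov"]/2))
    R=np.array(c["R"]);t=np.array(c["t"]); px=np.atleast_2d(px).astype(float)
    d=np.c_[(px[:,0]-c["cx"])/f,(px[:,1]-c["cy"])/f,np.ones(len(px))]@R
    C=-R.T@t; return (C+d*((z-C[2])/d[:,2])[:,None])[:,:2]
def masks(im,roi):
    x0,y0,x1,y1=roi
    hsv=cv2.cvtColor(im,cv2.COLOR_RGB2HSV); r=np.zeros(im.shape[:2],bool); r[y0:y1,x0:x1]=1
    i=im.astype(int)
    wood=r&(i[...,0]-i[...,2]>25)&(i[...,0]>130)
    fence=r&(i[...,0]-i[...,2]>15)&(i[...,0]<110)
    grey=r&(i[...,2]-i[...,0]>-12)&(i[...,0]>=i[...,1]-1)
    return wood,fence,grey
def big(m):
    cs,_=cv2.findContours(m.astype(np.uint8),cv2.RETR_EXTERNAL,cv2.CHAIN_APPROX_NONE)
    return max(cs,key=cv2.contourArea)[:,0,:]
def rect(n,m,z):
    w=ray(n,big(m),z).astype(np.float32); return cv2.minAreaRect(w),w
E
python3 - <<'E'
from h import *
im=cams.camera("top")
print(im[245,287],im[270,345],im[210,240],im[338,231],im[198,260],im[320,330])
w,f,g=masks(im,(225,180,365,300))
for n,m,z in(("wood",w|g|f,25),("fence",f,43),("plate",g,31)):
    r,_=rect("top",m,z); print(n,r,cv2.boxPoints(r).round(1).tolist())
_,_,g2=masks(im,(200,300,260,380)); print("small",rect("top",g2,3)[0][:2])
v=im[180:300,225:365].copy(); v2=v.copy()
v2[g[180:300,225:365]]=(0,0,255); v2[f[180:300,225:365]]=(255,0,0);v2[w[180:300,225:365]]=(0,255,0)
o=np.hstack([cv2.resize(a,None,fx=2.8,fy=2.8,interpolation=0) for a in(v,v2)])
cv2.imwrite("pics/c1.png",o[:,:,::-1])
E
```

```text
[142 137 148] [169 142 108] [119 123 126] [146 146 152] [61 43 40] [118 123 124]
wood ((549.7236328125, 56.67449951171875), (265.2630920410156, 206.78744506835938), 81.5767593383789) [[428.0, -59.400001525878906], [632.5999755859375, -89.69999694824219], [671.4000244140625, 172.6999969482422], [466.8999938964844, 203.0]]
fence ((637.1690063476562, 55.237579345703125), (233.914306640625, 23.577133178710938), 81.51793670654297) [[608.2999877929688, -58.70000076293945], [631.5999755859375, -62.20000076293945], [666.0999755859375, 169.1999969482422], [642.7999877929688, 172.6999969482422]]
plate ((541.1349487304688, 76.46905517578125), (197.82456970214844, 98.14777374267578), 77.68277740478516) [[472.1000061035156, -9.699999809265137], [568.0, -30.600000381469727], [610.2000122070312, 162.60000610351562], [514.2999877929688, 183.60000610351562]]
small ((317.76953125, 206.40704345703125), (150.84747314453125, 75.70548248291016))
```

View pics/c1.png

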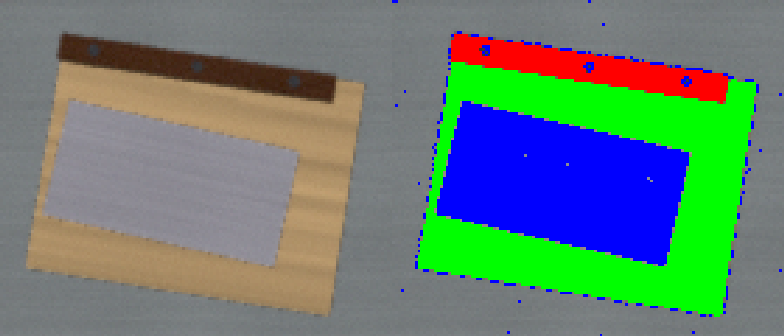

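The crop confirms it: the large grey plate on the board measures about 198 x 98 mm, with the fence along the far edge. The fence stops short of the right-hand end. Now I refine the edges and work out the first move.

```bash
cat >> h.py <<'E'
import json,os,sys
def edge(P,sel,horiz):
    # fit line in local frame; horiz: edge runs along y -> returns offset x at y=0 and slope
    p=P[sel]; a,b=(p[:,1],p[:,0]) if horiz else (p[:,0],p[:,1])
    vx,vy,x0,y0=cv2.fitLine(np.c_[a,b].astype(np.float32),cv2.DIST_HUBER,0,.01,.01).ravel(); s=vy/vx
    return y0-s*x0,s
class B: # board frame
    def __init__(s,o,th): s.o=np.array(o);s.th=th;c,n=np.cos(th),np.sin(th);s.R=np.array([[c,-n],[n,c]])
    def loc(s,w): return (np.asarray(w)-s.o)@s.R
    def wor(s,l): return s.o+s.R@np.asarray(l)
def board():
    o,th=json.load(open("b.json")); return B(o,th)
def plan(l,z,turn_to=None):
    """tool-axis shift to board-local l, TCP height z; turn to yaw aligned with board"""
    b=board();S=read_state();p=S["eef_pos"];y=S["eef_rot"][2]
    d=b.wor(l)-p[:2]; tx=np.array([np.cos(y),np.sin(y)]);ty=np.array([np.sin(y),-np.cos(y)])
    yt=b.th+np.pi+(turn_to or 0); turn=-np.degrees((yt-y+np.pi)%(2*np.pi)-np.pi)
    print("shift m",(np.array([d@tx,d@ty,p[2]-z])/1000).round(4),"turn",turn.round(1),"local",b.loc(p[:2]).round(1),"z",p[2].round(1),"F",(S["wrist_force"][:2]@b.R).round(1),S["wrist_force"][2].round(1),"t",S["clock"])
def plate(tag=None):
    im=cams.camera("top");w,f,g=masks(im,(215,170,395,310)); b=board()
    g=cv2.morphologyEx(g.astype(np.uint8),cv2.MORPH_OPEN,np.ones((3,3)))
    r,_=rect("top",g,31); k=sorted(b.loc(cv2.boxPoints(r)).round(1).tolist()); print("plate size",r[1],"corners local",k)
E
python3 - <<'E'
from h import *
im=cams.camera("top"); w,f,g=masks(im,(225,180,365,300)); K=np.ones((3,3))
b=B((547.3,56),np.radians(-8.45)); h=1.1
allm=cv2.morphologyEx((w|g|f).astype(np.uint8),cv2.MORPH_OPEN,K)
P=b.loc(ray("top",big(allm),25)); 
mid=np.abs(P[:,1])<115
near=edge(P,mid&(P[:,0]<-85),True); right=edge(P,(P[:,1]<-115)&(np.abs(P[:,0])<85),False); left=edge(P,(P[:,1]>115)&(np.abs(P[:,0])<70),False)
F=b.loc(ray("top",big(cv2.morphologyEx(f.astype(np.uint8),cv2.MORPH_CLOSE,K)),25))
m=(np.abs(F[:,1]-12)<105); foot=edge(F,m&(F[:,0]<90),True)
print("near",near,"right",right,"left",left,"foot",foot)
dth=-np.mean([near[1],foot[1]])+0; th2=np.mean([right[1],left[1]]); print(dth,th2)
ox=np.mean([near[0]-h+100, foot[0]-h-78]); oy=np.mean([right[0]-h+130,left[0]+h-130]); print(ox,oy)
json.dump([b.wor((ox,oy)).tolist(), b.th+(dth+th2)/2],open("b.json","w"))
print(open("b.json").read()); plate()
print("jar",ray("top",[[122,296]],115),"clamp L",ray("top",[[485,235]],22))
plan((-90,19),120)
E
```

```text
near (np.float32(-97.72493), np.float32(0.0023971298)) right (np.float32(-128.3669), np.float32(-0.0022677958)) left (np.float32(129.16402), np.float32(0.006043972)) foot (np.float32(80.502686), np.float32(0.0012902222))
-0.001843676 0.0018880881
1.2888794 0.39855957
[[548.6334547763265, 56.20483696987312], -0.14745811574550532]
plate size (198.05099487304688, 98.0593032836914) corners local [[-66.1, -76.6], [-52.7, 120.9], [31.8, -83.3], [45.2, 114.3]]
jar [[420.80498151 428.05863351]] clamp L [[ 568.44229506 -395.46932914]]
shift m [-0.3985 -0.2993  0.0932] turn -12.9 local [-411.6  399.8] z 213.2 F [-0.3 -0.1] -0.0 t 0.25
```

```bash
python3 -m handwheel '[[-0.04,-0.03,0,-2],[-0.088,-0.066,0,-4],[-0.136,-0.102,0,-6],[-0.184,-0.138,0,-8],[-0.232,-0.174,0,-10]]' 0; python3 -c "
from h import *
plan((-90,19),120)"
```

```text
clock: 0.88
eef_pos: [353.6, 263.9, 213.4]
eef_rot: [-3.141, 0.0, 2.945]
wrist_force: [2.0, -0.4, 0.3]
finger_gap: 93.9
shift m [-0.141  -0.151   0.0934] turn -2.8 local [-223.4  176.8] z 213.4 F [ 2.  -0.1] 0.3 t 0.875
```

```bash
python3 -m handwheel '[[-0.035,-0.037,0.02,-1],[-0.071,-0.075,0.045,-2],[-0.106,-0.113,0.07,-2.8],[-0.141,-0.151,0.093,-2.8],[-0.141,-0.151,0.093,-2.8]]' ; python3 -c "
from h import *
plan((-90,19),35)"
```

```text
clock: 1.5
eef_pos: [462.6, 85.8, 118.9]
eef_rot: [-3.141, -0.002, 2.99]
wrist_force: [0.6, 1.3, 0.4]
finger_gap: 94.1
shift m [0.0006 0.0024 0.0839] turn -0.3 local [-89.4  16.6] z 118.9 F [0.4 1.3] 0.4 t 1.5
```

```bash
python3 -m handwheel '[[0.001,0.002,0.035,-0.3],[0.001,0.002,0.06,-0.3],[0.001,0.002,0.073,-0.3],[0.001,0.002,0.08,-0.3],[0.001,0.002,0.083,-0.3]]' ; python3 -c "
from h import *
plan((-30,19),35)
plate()
cv2.imwrite('pics/s2.png',cv2.resize(cams.camera('side')[150:300,200:400,::-1],None,fx=4,fy=4))"
```

```text
clock: 2.12
eef_pos: [462.0, 88.1, 36.2]
eef_rot: [-3.141, -0.002, 2.995]
wrist_force: [0.2, 0.5, 0.4]
finger_gap: 94.0
shift m [-0.0604  0.0001  0.0012] turn 0.1 local [-90.4  18.8] z 36.2 F [0.1 0.5] 0.4 t 2.125
plate size (197.8456573486328, 102.06904602050781) corners local [[-70.2, -76.1], [-56.6, 121.3], [31.7, -83.1], [45.3, 114.3]]
```

View pics/s2.png

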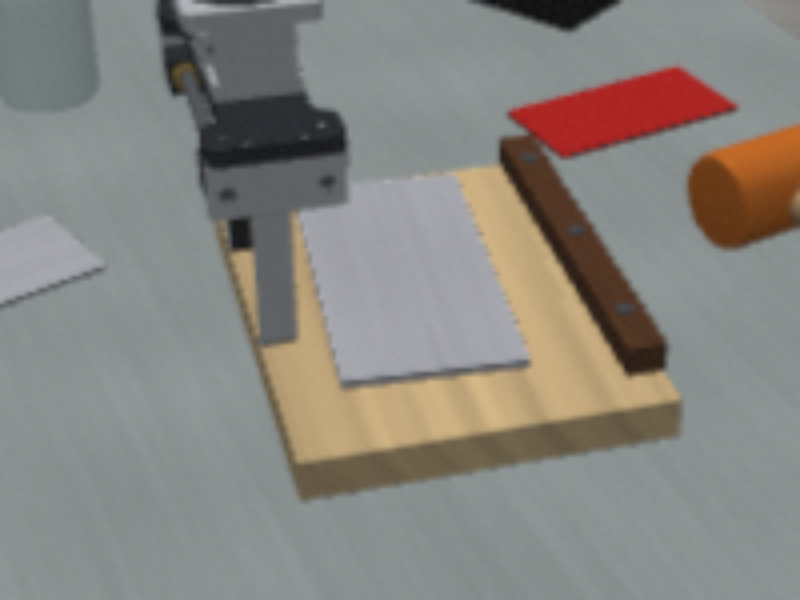

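The side crop shows the open fingers just above the board, near the crop's (280,340), clear of the plate's near side. I start pushing.

```bash
python3 -m handwheel '[[-0.008,0,0.001,0],[-0.016,0,0.001,0],[-0.023,0,0.001,0],[-0.030,0,0.001,0],[-0.036,0,0.001,0]]' ; python3 -m handwheel '[[-0.004,0,0,0],[-0.008,0,0,0],[-0.012,0,0,0],[-0.015,0,0,0],[-0.017,0,0,0]]'; python3 -c "
from h import *
plan((-30,19),35)
plate()"
```

```text
clock: 2.85
eef_pos: [497.9, 82.7, 35.1]
eef_rot: [-3.141, -0.002, 2.995]
wrist_force: [-3.7, -0.4, 2.7]
finger_gap: 93.9
clock: 3.48
eef_pos: [514.8, 80.1, 35.0]
eef_rot: [-3.141, -0.002, 2.995]
wrist_force: [-4.4, -0.1, 2.7]
finger_gap: 93.9
shift m [-0.007   0.0003  0.    ] turn 0.1 local [-37.   18.7] z 35.0 F [-4.3 -0.8] 2.7 t 3.475
plate size (197.72874450683594, 74.33073425292969) corners local [[-4.1, 121.0], [-3.9, -76.7], [70.3, 121.1], [70.5, -76.6]]
```

```bash
python3 -m handwheel '[[-0.002,0,0,0],[-0.004,0,0,0],[-0.005,0,0,0],[-0.006,0,0,0]]' ; python3 -m handwheel '[[-0.001,0,0,0],[-0.0015,0,0,0]]';python3 -m handwheel '[[-0.001,0,0,0],[-0.0015,0,0,0]]'; python3 -c "
from h import *
plan((-30,19),35)
plate()"
```

```text
clock: 4.03
eef_pos: [520.9, 79.3, 35.0]
eef_rot: [-3.141, -0.002, 2.995]
wrist_force: [-6.1, 2.1, 3.2]
finger_gap: 93.7
clock: 4.28
eef_pos: [521.2, 79.3, 34.9]
eef_rot: [-3.14, -0.006, 2.995]
wrist_force: [-14.5, 2.6, 9.5]
finger_gap: 94.1
clock: 4.53
eef_pos: [521.3, 79.3, 34.8]
eef_rot: [-3.14, -0.009, 2.995]
wrist_force: [-15.6, 2.9, 12.5]
finger_gap: 93.6
shift m [-0.0005  0.0002 -0.0002] turn 0.1 local [-30.5  18.8] z 34.8 F [-15.9   0.6] 12.5 t 4.525
plate size (198.3415069580078, 99.61023712158203) corners local [[-21.0, -76.3], [-18.8, 122.0], [78.6, -77.4], [80.8, 120.9]]
```

Force rises against the fence at local x -30.4, which puts the fence at about 77.6 as modelled. I back off and go round to the left end with the fingers shut.

```bash
python3 -m handwheel '[[0.006,0,0,0],[0.012,0,0,0],[0.012,0,-0.03,0],[0.012,0,-0.065,0],[0.012,0,-0.065,0]]' ;  python3 -c "
from h import *
print(read_state()['joints'])
plate()
plan((28,150),100)"
```

```text
clock: 5.2
eef_pos: [511.2, 81.2, 102.2]
eef_rot: [-3.141, -0.004, 2.995]
wrist_force: [-0.7, 0.7, -0.2]
finger_gap: 94.3
[ 8.63690422e-02  3.53877873e-01  1.72728847e+00  7.11366110e-04
  1.06483207e+00 -1.33822038e+00]
plate size (198.3415069580078, 99.61023712158203) corners local [[-21.0, -76.3], [-18.8, 122.0], [78.6, -77.4], [80.8, 120.9]]
shift m [-0.0696  0.131   0.0005] turn 0.0 local [-41.5  19. ] z 100.5 F [-0.5 -0.5] -0.7 t 5.25
```

```bash
python3 -m handwheel '[[-0.02,0.04,0,0],[-0.04,0.08,0,0],[-0.055,0.11,0,0],[-0.0695,0.131,0,0],[-0.0695,0.131,0,0]]' 1 10; python3 -m handwheel '[[0,0,0.02,0],[0,0,0.04,0],[0,0,0.055,0],[0,0,0.063,0],[0,0,0.065,0]]';  python3 -c "
from h import *
plan((28,43),35)"
```

```text
clock: 5.88
eef_pos: [598.1, 201.3, 97.9]
eef_rot: [-3.14, -0.009, 2.996]
wrist_force: [-0.5, -0.5, 0.0]
finger_gap: 47.5
clock: 6.5
eef_pos: [597.4, 201.1, 32.6]
eef_rot: [-3.14, -0.009, 2.996]
wrist_force: [-0.7, -0.4, 0.2]
finger_gap: 0.4
shift m [-0.0008 -0.1075 -0.0024] turn 0.1 local [ 27.  150.5] z 32.6 F [-0.6 -0.5] 0.2 t 6.5
```

```bash
python3 -m handwheel '[[0,0,-0.003,0],[0,-0.004,-0.003,0],[0,-0.008,-0.003,0],[0,-0.012,-0.003,0],[0,-0.016,-0.003,0]]'; python3 -m handwheel '[[0,-0.004,0,0],[0,-0.008,0,0],[0,-0.012,0,0],[0,-0.016,0,0],[0,-0.019,0,0]]';  python3 -c "
from h import *
plan((28,43),35);plate()
cv2.imwrite('pics/s3.png',cv2.resize(cams.camera('side')[150:300,200:400,::-1],None,fx=4,fy=4))"
```

```text
clock: 7.12
eef_pos: [595.1, 185.0, 35.7]
eef_rot: [-3.14, -0.009, 2.996]
wrist_force: [0.3, -0.3, 0.7]
finger_gap: 0.8
clock: 7.75
eef_pos: [592.4, 166.0, 35.8]
eef_rot: [-3.14, -0.009, 2.996]
wrist_force: [-0.4, 2.4, 0.3]
finger_gap: 0.7
shift m [-0.0007 -0.072   0.0008] turn 0.1 local [ 27.2 115. ] z 35.8 F [-0.7  2.3] 0.3 t 7.75
plate size (173.99354553222656, 101.93919372558594) corners local [[-23.9, 81.6], [-21.8, -92.4], [78.1, 82.8], [80.1, -91.2]]
```

View pics/s3.png

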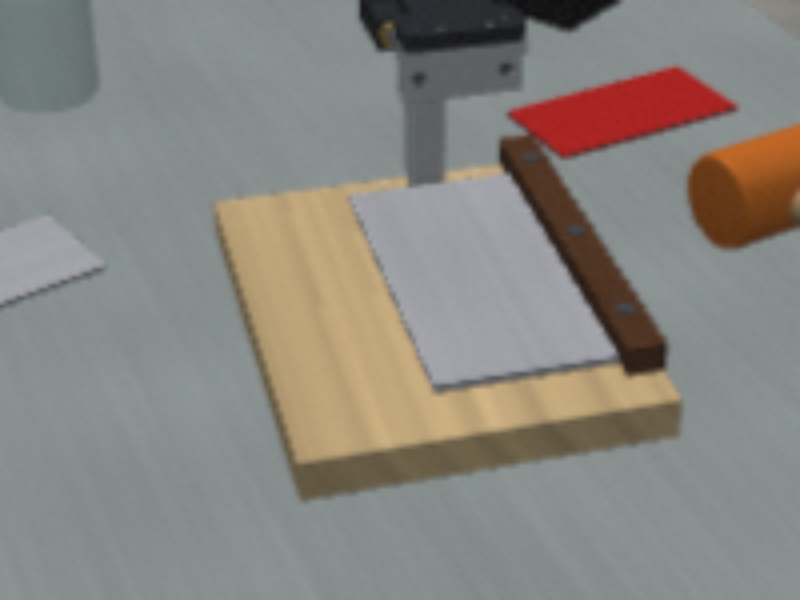

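The plate is flush with the fence and the fingers are pushing its left end (crop 425,185). The right end is at local y of about -93, so about 77 mm remain.

```bash
python3 -m handwheel '[[0,-0.006,0.0005,0],[0,-0.012,0.0005,0],[0,-0.018,0.0005,0],[0,-0.024,0.0005,0],[0,-0.03,0.0005,0]]'; python3 -m handwheel '[[0,-0.006,0,0],[0,-0.012,0,0],[0,-0.018,0,0],[0,-0.023,0,0],[0,-0.027,0,0]]';  python3 -m handwheel '[[0,-0.003,0,0],[0,-0.006,0,0],[0,-0.008,0,0],[0,-0.010,0,0]]'; python3 -c "
from h import *
plan((28,38),35);plate()
cv2.imwrite('pics/t4.png',cv2.resize(cams.camera('top')[180:320,225:405,::-1],None,fx=4,fy=4,interpolation=0))"
```

```text
clock: 8.48
eef_pos: [588.0, 135.9, 35.6]
eef_rot: [-3.14, -0.009, 2.996]
wrist_force: [0.1, 5.0, 4.5]
finger_gap: 0.3
clock: 9.1
eef_pos: [584.0, 109.0, 35.6]
eef_rot: [-3.14, -0.009, 2.996]
wrist_force: [-0.9, 5.7, 3.0]
finger_gap: 0.4
clock: 9.6
eef_pos: [582.5, 99.0, 35.6]
eef_rot: [-3.14, -0.009, 2.996]
wrist_force: [-1.2, 4.6, 3.4]
finger_gap: 0.6
shift m [-0.0007 -0.0093  0.0006] turn 0.1 local [27.3 47.3] z 35.6 F [-1.8  4.4] 3.4 t 9.6
plate size (156.4296112060547, 100.62106323242188) corners local [[-21.6, -159.8], [-21.4, -3.4], [79.0, -159.9], [79.2, -3.5]]
```

View pics/t4.png

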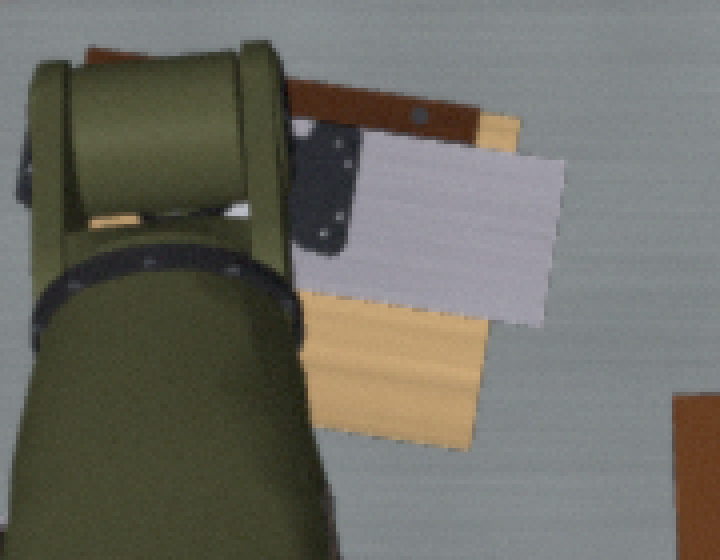

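The plate's right end is at about (553,240) in the crop, beyond the board's end, at y of about -160.9. Another 9 mm is needed.

```bash
python3 -m handwheel '[[0,-0.003,0,0],[0,-0.006,0,0],[0,-0.008,0,0],[0,-0.009,0,0],[0,-0.0091,0,0]]'; python3 -m handwheel '[[0,0.008,0,0],[0,0.016,0,0],[0,0.016,-0.035,0],[0,0.016,-0.065,0],[0,0.016,-0.065,0]]'; python3 -c "
from h import *
plan((-55,-50),100)"
```

```text
clock: 10.32
eef_pos: [581.2, 89.8, 35.6]
eef_rot: [-3.14, -0.009, 2.996]
wrist_force: [-0.4, 4.9, 3.5]
finger_gap: 0.6
clock: 10.95
eef_pos: [585.1, 106.1, 102.5]
eef_rot: [-3.14, -0.005, 2.996]
wrist_force: [0.4, 0.5, -0.2]
finger_gap: 0.6
shift m [ 0.0839 -0.1046  0.0025] turn 0.1 local [28.8 54.7] z 102.5 F [0.3 0.6] -0.2 t 10.95
```

Now the final squaring push against the fence with the fingers open, centred on the plate.

```bash
python3 -m handwheel '[[0.03,-0.035,0,0],[0.06,-0.07,0,0],[0.079,-0.105,0,0],[0.079,-0.12,0,0],[0.079,-0.12,0,0]]' 0; python3 -m handwheel '[[0,0,0.02,0],[0,0,0.04,0],[0,0,0.055,0],[0,0,0.0625,0],[0,0,0.063,0]]';  python3 -c "
from h import *
plan((-30,-65),35);plate()"
```

```text
clock: 11.58
eef_pos: [489.9, -1.5, 102.8]
eef_rot: [-3.14, -0.006, 2.995]
wrist_force: [0.5, 0.0, 0.6]
finger_gap: 46.9
clock: 12.2
eef_pos: [489.7, -1.3, 39.5]
eef_rot: [-3.14, -0.006, 2.995]
wrist_force: [0.8, 0.2, -0.1]
finger_gap: 93.1
shift m [-0.0199  0.0006  0.0045] turn 0.0 local [-49.9 -65.6] z 39.5 F [0.7 0.3] -0.1 t 12.2
plate size (198.8459014892578, 91.27307891845703) corners local [[-13.4, -168.9], [-11.0, 30.0], [77.9, -170.0], [80.3, 28.8]]
```

```bash
python3 -m handwheel '[[-0.004,0,0.0045,0],[-0.009,0,0.0045,0],[-0.014,0,0.0045,0],[-0.017,0,0.0045,0],[-0.019,0,0.0045,0]]'; python3 -m handwheel '[[-0.0008,0,0,0],[-0.0015,0,0,0]]';  python3 -m handwheel '[[-0.001,0,0,0],[-0.0015,0,0,0]]'; python3 -c "
from h import *
plan((-30,-65),35)"
```

```text
clock: 12.88
eef_pos: [508.6, -4.2, 35.3]
eef_rot: [-3.14, -0.006, 2.995]
wrist_force: [-7.1, 0.4, 2.7]
finger_gap: 94.0
clock: 13.12
eef_pos: [508.7, -4.2, 35.1]
eef_rot: [-3.14, -0.01, 2.995]
wrist_force: [-11.8, 1.8, 8.9]
finger_gap: 94.1
clock: 13.38
eef_pos: [508.8, -4.2, 34.9]
eef_rot: [-3.14, -0.013, 2.995]
wrist_force: [-12.9, 1.7, 10.0]
finger_gap: 94.2
shift m [-0.0005  0.0006 -0.0001] turn 0.0 local [-30.5 -65.6] z 34.9 F [-13.   -0.2] 10.0 t 13.375
```

Firm contact at the same x of -30.5. I retreat well away so the top view is clear, then check.

```bash
python3 -m handwheel '[[0.006,0,0,0],[0.015,0,0,0],[0.015,0,-0.05,0],[0.015,0,-0.10,0],[0.04,0,-0.15,0]]'; python3 -m handwheel '[[0.04,0,0,0],[0.08,0,0,0],[0.11,0,0,0],[0.12,0,0,0],[0.12,0,0,0]]'
python3 - <<'E'
from h import *
plan((0,0),100); b=board(); im=cams.camera("top"); h=1.1
w,f,g=masks(im,(215,170,395,310)); K=np.ones((3,3))
g=cv2.morphologyEx(g.astype(np.uint8),cv2.MORPH_OPEN,K); P=b.loc(ray("top",big(g),31))
print("end y",edge(P,(P[:,1]<-150)&(abs(P[:,0]-28)<40),False)[0]-h, "left y",edge(P,(P[:,1]>15)&(abs(P[:,0]-28)<40),False)[0]+h)
print("near",edge(P,(P[:,0]<0)&(abs(P[:,1]+70)<85),True))
print("far beyond fence end",P[(P[:,0]>50)&(P[:,1]<-110)&(P[:,1]>-160),0].round(1))
W=b.loc(ray("top",big(cv2.morphologyEx(w.astype(np.uint8),cv2.MORPH_OPEN,K)),25))
print("board right",edge(W,(W[:,1]<-120)&(W[:,0]>-85)&(W[:,0]<-35),False)[0]-h)
a=im[180:300,225:385];s=cams.camera("side")[170:290,240:400]
cv2.imwrite("pics/end.png",np.vstack([cv2.resize(v,None,fx=2.5,fy=2.5) for v in(a,s)])[:,:,::-1])
E
```

```text
clock: 14.0
eef_pos: [471.0, 1.5, 186.9]
eef_rot: [-3.14, -0.013, 2.994]
wrist_force: [0.8, 0.3, 0.7]
finger_gap: 93.4
clock: 14.62
eef_pos: [352.6, 19.1, 188.7]
eef_rot: [-3.14, -0.012, 2.994]
wrist_force: [0.6, -0.7, 0.7]
finger_gap: 94.1
shift m [-0.1885  0.0654  0.0887] turn 0.0 local [-188.5  -65.5] z 188.7 F [ 0.7 -0.6] 0.7 t 14.625
end y -168.86682 left y 29.18176
near (np.float32(-20.284843), np.float32(0.0016043646))
far beyond fence end [76.9 76.5 76.1 75.8 75.4 75.  77.  76.7 76.3 75.9 75.6 75.2 77.2 76.8
 76.5 76.1 75.7 75.4 75.  74.6 74.3]
board right -129.43452
```

View pics/end.png

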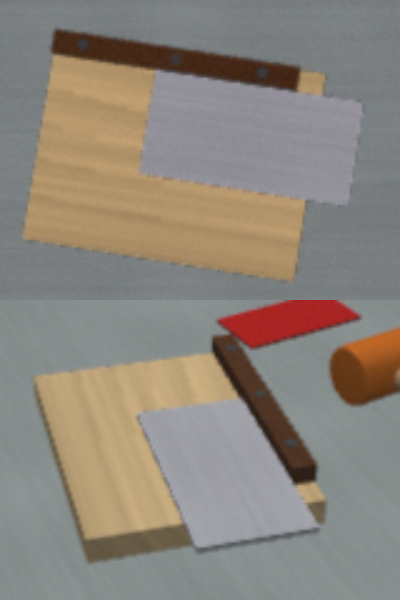

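The picture shows the plate flat and flush with the fence, its right end out over the board's end by about 39.5 mm. The hand is clear.

```bash
python3 -c "
from cell import manip; print(manip.sign_off())"
```

```text
the job is handed in; nothing more can be done
None
```

The plate is lying flush against the fence with its right-hand end about 39.5 mm out over the board's end, and I have handed the job in. I squared it to the fence with the open fingers, slid it right with shut fingers on its left end, then pushed it up to the fence once more and withdrew the hand.

- **Overhang:** the plate's end is at y about -168.9 mm and the board's end measured -129.4 mm in the same picture, so 39.4 mm. Against the fitted board frame it is 38.9 mm. Both are inside the 34 to 46 mm band.
- **Fence contact:** the near side is parallel to the fence within 0.002 rad. The far edge past the end of the fence reads about 76 to 77 mm, with 78 mm ideal and about 1 mm of mask shrinkage. Both squaring pushes met firm contact at the same place (about 13 to 16 N).
- **Disagreement between checks:** some of the plate outline readings beside the fence were off by 2 to 3 mm, because fence pixels leaked into the plate mask. I relied on the edge fits and the contact forces there.
- **Other objects:** the arm never went near the mallet, jar or clamp. I saw no sign of them moving, but I did not measure their positions again at the end.
- **Time:** about 15 s of the 64 s allowed.

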